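# Line up the bench consumables by height

### The arm

A 6-joint arm with a two-finger parallel gripper is mounted at the origin on a cart in front of the work surface, level with it; the furniture and walls round the work are solid. World frame = base frame: x ahead of the robot, y to its left, z up, the work surface at z = 0. Lengths are in mm, angles in degrees, forces in N, time in s.
With the tool pointing down it reaches from about 350 to 850 mm from the base axis. Payload 8.1 kg.
Tool frame: the origin (TCP) lies between the finger pads; the fingertips stand 25 mm ahead of it and the grasp point (between the pads) lies 6 mm ahead of it (r.tcp_to_tips is the distance from the TCP to the fingertips, in mm); z points along the fingers, y is the line along which they close (so a half turn about z gives the same grasp; the last joint's range is limited). The gripper opens to 85 mm and grips with 20 to 120 N. Pads are 22 mm wide; open, the fingers measure 114 mm over their backs; the gripper's body (76 mm by 85 mm) begins 54 mm behind the grasp point. The pads swing forward as they close: fully open they stand 13 mm farther back than shut.
Start: joints at [-81.899, 7.471, 85.268, -0, 87.261, -4.893], TCP at [134.937, -584.635, 256.292] pointing down, gripper open.
Joint ranges: [-169.43, 169.43], [-51.17, 129.36], [1.28, 143.12], [-76.62, 256.62], [0, 156.53], [-152.29, 152.29]. Speed limits (degrees/s): [136.94, 136.94, 159.86, 180, 180, 180].

### API

Orientations are given as [roll, pitch, yaw] about the fixed x, y, z axes, in that order (R = Rz(yaw) Ry(pitch) Rx(roll)).
In Python, from bench import r gives the robot as it stands.
- The arm moves only by the tool apply_moves, never from a script. Its arguments are lists of equal length, an entry for each row: "angular": the turn, a rotation vector about the world's x, y, z in units of 8 degrees (1.0 is 8 degrees), a list of three; "travel": the shift along the world's x, y, z in units of 40 mm (1.0 is 40 mm), a list of three; "jaw": the opening, from 0 (shut) to 1 (fully open). A call has 1 to 20 rows; each row shifts and turns the commanded pose from where the row before left it; what a row does not reach is not made up. A row lasts 1/8 s, in which the tool goes at most 62.5 mm and 10.7 degrees, less where a joint would pass 70% of its speed; a pose out of reach is approached as far as the arm can. A call is refused whole if a number of a shift passes 1 or a number of a turn 1, either way. A call with a gripper value outside its range is refused whole. The fingers move at their own pace and stop on an object; "force" is the grip in N (left out, the last holds). Time passes only in rows, so rows that do not move let the fingers close. It gives the time, the measured TCP pose, the force, the opening and the grip force at its end, in the units of the state.
- r.sense(): the state, without advancing time (a new reading comes with each control period).
- r.snapshot(name): name is "scene" or "side" or "wrist"; returns a dict with "color" (420x560x3 uint8, red, green, blue), "fx", "fy", "cx", "cy" (pixels), "R" (3x3) and "t" (3): a world point X has camera coordinates R X + t; the wrist camera has in their place "mount" (4x4, takes a point from camera to tool coordinates, whose origin is the TCP and whose axes are the flange's). Camera axes: x right, y down, z forward; pixel columns grow to the right and rows downward; lengths in mm; the calibration is good to about 2 mm. A picture is of the moment at which its call begins: read the wrist's pose just before it. There is no depth.
- r.hand_in(): hands the job in; it is judged then, once.
The state is a dict: "time": time; "joint_pos": joint angles; "qd": joint speeds; "joint_efforts": joint torques, N m; "tool_pos": TCP position; "tcp_rot": TCP orientation; "ft_force": force on the tool from outside, world axes, zero at the start; "wrist_torque": the same for the moment, N m; "finger_gap": finger opening in mm; "grip_force": force on a finger pad.
Only numpy, scipy, OpenCV 4.12 (cv2) and the standard library are available. Lean on these libraries where they do the work, as an engineer would, in place of code of your own. Each camera call takes 0.05 s, during which the arm holds its last target. There are 200 camera calls.

### The job

Line up the four containers that stand in front of the rail (grease pot, rosin jar, oil tin, squeeze bottle) on the rail's four rubber pads in order of height: the shortest on the pad next to the low end stop, rising to the tallest next to the high end stop. Stand each one upright in the middle of its pad, never tipping one over, and let go of them all.

Things in the scene. Friction and masses are not known exactly. Their poses are not given: they have to be found in the camera images.
- grease_pot_mid (a point): squat round pot with a wide white screw lid, 45 mm tall; the lid is 49 mm across and covers the top, from 32 mm above the base up; the pot below it is 43 mm across. Weighs about 50 g. This point is its centre, half-way up; its z axis points up. It starts upright on the bench.
- rosin_jar_mid (a point): small round dark-glass jar with a pale brass cap, 34 mm across, 53 mm tall, straight-sided (gripped well about 34 mm above its base). Weighs about 70 g. This point is its centre, half-way up; its z axis points up. It starts upright on the bench.
- oil_tin_mid (a point): flat black rectangular tin with a small red screw cap on top, 28 mm thick (its x axis) and 46 mm wide (its y axis), 95 mm tall with the cap; the flat sides go up to 79 mm; grip them across the thickness about 55 mm up. Starts with its thickness within 0.5 rad of the robot's forward direction. Weighs about 140 g. This point is its centre, half-way up; its z axis points up. It starts upright on the bench.
- squeeze_bottle_mid (a point): white plastic squeeze bottle with a red cap, 60 mm across, 145 mm tall. The cap is 32 mm across and goes from about 119 to 145 mm above the base; the shoulder slopes in just below it, above 107 mm. Grip it by the cap (fingertips no lower than 119 mm above the base) or by the body. Weighs about 260 g. This point is its centre, half-way up; its z axis points up. It starts upright on the bench.
- pad_a_top (a point): round black rubber pad, 66 mm across, 2 mm thick, on the plywood rail; this point is the centre of its top face, 12 mm above the bench. The four pads lie in a straight row 85 mm apart; this is the leftmost (highest y) as seen from the robot. Its y axis runs along the row to the left, its x axis across the row, away from the robot. Fixed
- pad_b_top (a point): round black rubber pad, 66 mm across, 2 mm thick, on the plywood rail; this point is the centre of its top face, 12 mm above the bench. The four pads lie in a straight row 85 mm apart; this is the second from the left as seen from the robot. Its y axis runs along the row to the left, its x axis across the row, away from the robot. Fixed
- pad_c_top (a point): round black rubber pad, 66 mm across, 2 mm thick, on the plywood rail; this point is the centre of its top face, 12 mm above the bench. The four pads lie in a straight row 85 mm apart; this is the third from the left as seen from the robot. Its y axis runs along the row to the left, its x axis across the row, away from the robot. Fixed
- pad_d_top (a point): round black rubber pad, 66 mm across, 2 mm thick, on the plywood rail; this point is the centre of its top face, 12 mm above the bench. The four pads lie in a straight row 85 mm apart; this is the rightmost (lowest y) as seen from the robot. Its y axis runs along the row to the left, its x axis across the row, away from the robot. Fixed
- high_stop: upright aluminium plate that closes one end of the rail, 50 mm across the row, 10 mm thick, 60 mm tall, standing on the 10 mm thick rail in line with the pads, 55 mm beyond the centre of the nearest end pad. It may be at the left or the right end. Origin: the middle of its underside. Fixed
- low_stop: upright aluminium plate that closes one end of the rail, 50 mm across the row, 10 mm thick, 15 mm tall, standing on the 10 mm thick rail in line with the pads, 55 mm beyond the centre of the nearest end pad. It may be at the left or the right end. Origin: the middle of its underside. Fixed
Things that resemble listed ones, but are neither listed nor needed, are in the scene too. What is shaped like the part that bears grease_pot_mid but pink is not meant.

How it is judged (in metres and radians):
At the end, for the whole second after the job is handed in: Each of the four containers stands on its own pad, in order of height from the low end stop (grease pot, rosin jar, oil tin, squeeze bottle at the high end stop), its centre within 13 mm of the pad's centre in plan, upright within 0.12 rad, resting on the pad, released and at rest (((horizontal distance between low_stop and pad_a_top below 0.1 m and horizontal distance between grease_pot_mid and pad_a_top below 0.013 m and horizontal distance between rosin_jar_mid and pad_b_top below 0.013 m and horizontal distance between oil_tin_mid and pad_c_top below 0.013 m and horizontal distance between squeeze_bottle_mid and pad_d_top below 0.013 m) or (horizontal distance between low_stop and pad_d_top below 0.1 m and horizontal distance between grease_pot_mid and pad_d_top below 0.013 m and horizontal distance between rosin_jar_mid and pad_c_top below 0.013 m and horizontal distance between oil_tin_mid and pad_b_top below 0.013 m and horizontal distance between squeeze_bottle_mid and pad_a_top below 0.013 m)) and angle between each of grease_pot_mid, rosin_jar_mid, oil_tin_mid, squeeze_bottle_mid's own z axis and vertical below 0.12 rad and height (world z) of grease_pot_mid between 0.0295 and 0.0405 m and linear speed of each of grease_pot, rosin_jar, oil_tin, squeeze_bottle below 0.02 m/s and contact force between each of grease_pot, rosin_jar, oil_tin, squeeze_bottle and the fingers below 0.1 N and height (world z) of rosin_jar_mid between 0.0335 and 0.0445 m and height (world z) of oil_tin_mid between 0.0545 and 0.0655 m and height (world z) of squeeze_bottle_mid between 0.0795 and 0.0905 m); the robot touches nothing.
It fails at once if a container is tipped over (leans more than 0.7 rad) (angle between any of grease_pot_mid, rosin_jar_mid, oil_tin_mid, squeeze_bottle_mid's own z axis and vertical above 0.7 rad).
It also fails if it takes over 106 s, if anything falls off the work surface, if the arm or the gripper's body presses on something with over 40 N, if the wrist force passes 120 N, or if a joint passes its speed limit or range.

## Working session

There is one attempt and no reset: what is moved stays moved. The work goes in short steps, Python scripts to look and compute and a tool call to move; the robot and the scene stay as the last step left them, time stands still between calls to the robot, and variables do not carry over. Pictures are saved under pics/ and viewed, at most 14 in all, crops included, and the job is handed in when it is done.

Besides the shell and the picture viewer there is one more tool, called after ">>>" by a JSON object that holds its "method" and its "body". apply_moves: Moves the arm, as the interface text tells. Its arguments: {"type":"object","properties":{"angular":{"type":"array"},"travel":{"type":"array"},"jaw":{"type":"array"},"force":{"type":"number"}},"required":["angular","travel","jaw"]}

```bash
mkdir -p pics; ls
python3 - <<'E'
from bench import r
import cv2,pickle
d={}
for n in ["scene","side"]:
    d[n]=r.snapshot(n); cv2.imwrite(f"pics/{n}0.png",d[n]["color"][:,:,::-1])
    print(n,{k:v for k,v in d[n].items() if k!="color"})
pickle.dump(d,open("s0.pkl","wb"))
s=r.sense();print(s)
E
```

```text
pics
scene {'fx': 447.3845652054614, 'fy': 447.3845652054614, 'cx': 270.3330590340536, 'cy': 211.900805241579, 'R': array([[ 0.99881129,  0.04413603, -0.0206887 ],
       [ 0.01715365, -0.71554541, -0.69835558],
       [-0.04562635,  0.69717055, -0.71545192]]), 't': array([-492.32250749,  -54.78342707, 1070.32866606])}
side {'fx': 525.5121263529599, 'fy': 525.5121263529599, 'cx': 288.8815967830373, 'cy': 216.46434150910028, 'R': array([[-0.9946559 , -0.10193752, -0.01638221],
       [-0.04932755,  0.60858721, -0.79195227],
       [ 0.09069966, -0.78691191, -0.61036319]]), 't': array([ 480.93441219,  176.24500651, 1047.75034627])}
{'time': 0.1, 'joint_pos': array([-8.19007998e+01,  7.51171864e+00,  8.53248254e+01, -8.65291148e-04,
        8.72609734e+01, -4.89190329e+00]), 'qd': array([-0.05588687,  0.00335779, -0.15956927,  0.02960926, -0.10342761,
       -0.03702969]), 'joint_efforts': array([ 1.73126977e-03, -5.70952034e+01, -5.01940191e+01, -2.58775872e-04,
        8.18270375e-03,  1.34859138e-05]), 'tool_pos': array([ 134.84295207, -584.17641734,  255.32240119]), 'tcp_rot': array([-1.79902764e+02, -7.45482184e-03,  1.29911393e+01]), 'ft_force': array([-0.04598071,  0.02178324, -0.42425   ]), 'wrist_torque': array([0.02623062, 0.00481219, 0.00249398]), 'grip_force': 0.0, 'finger_gap': 85.46541826598116}
```

View pics/scene0.png

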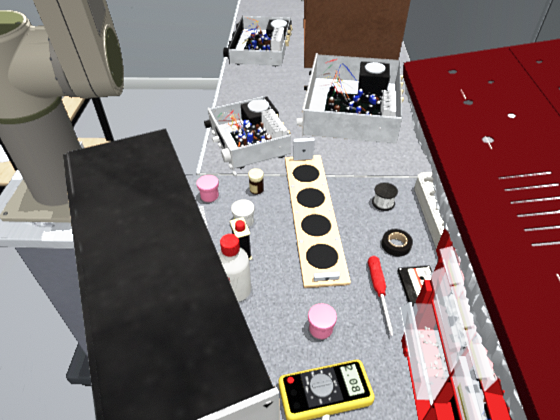

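View pics/side0.png

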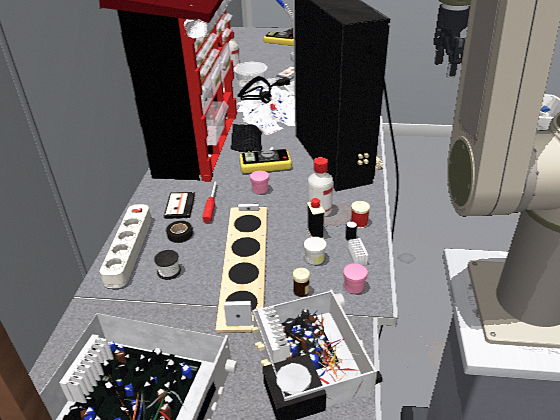

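Scene view: the four containers are at (243,212) pot, (257,181) jar, (240,240) tin and (231,268) bottle. The tall stop is at (303,148), the high-y end, and the low stop is at (327,277).

Look-alikes for the pot in the side view: pink (355,278), pink (260,182) and red-lidded (360,213); the white-lidded one at (315,250) fits. For the jar: black-capped (351,231) against brass-capped (301,282). Next is one close crop to check.

```bash
cat > h.py <<'E'
import numpy as np,pickle,cv2
def ray(c,u,v):
    d=c["R"].T@np.array([(u-c["cx"])/c["fx"],(v-c["cy"])/c["fy"],1.]); return -c["R"].T@c["t"],d
def onz(c,u,v,z):
    o,d=ray(c,u,v); return o+d*(z-o[2])/d[2]
def proj(c,X):
    p=c["R"]@np.asarray(X,float)+c["t"]; return np.array([c["fx"]*p[0]/p[2]+c["cx"],c["fy"]*p[1]/p[2]+c["cy"]])
def tri(c1,p1,c2,p2):
    o1,d1=ray(c1,*p1);o2,d2=ray(c2,*p2)
    a=np.linalg.lstsq(np.c_[d1,-d2],o2-o1,rcond=None)[0]
    A=o1+a[0]*d1;B=o2+a[1]*d2
    return (A+B)/2,np.linalg.norm(A-B)
E
python3 - <<'E'
from h import *
d=pickle.load(open("s0.pkl","rb"));S=d["scene"];D=d["side"]
a=S["color"][140:310,180:360];b=D["color"][150:320,215:395]
k=lambda i:cv2.resize(i,None,fx=3.2,fy=3.2,interpolation=cv2.INTER_CUBIC)
im=np.hstack([cv2.resize(x,(400,378),interpolation=cv2.INTER_CUBIC) for x in(a,b)])
cv2.imwrite("pics/crop1.png",im[:,:,::-1])
# pads: dark blobs within plywood
for n,c in d.items():
    h=cv2.cvtColor(c["color"],cv2.COLOR_RGB2HSV)
    m=(h[:,:,2]<45).astype(np.uint8)
    k,l,st,ce=cv2.connectedComponentsWithStats(m)
    for i in range(1,k):
        if 100<st[i,4]<1500: print(n,ce[i].round(1),st[i],onz(c,*ce[i],12).round(1))
# black box corners
for p,q in [((66,160),None)]: print(onz(S,65,158,250),onz(S,170,133,250),onz(S,268,390,250))
print(tri(S,(170,134),D,(297,12)))
E
```

```text
scene [236.8  35.9] [230  21  13  28 122] [337.  803.2  12. ]
scene [371.8  87.6] [353  62  36  53 868] [777.8 451.   12. ]
scene [338.6 101.2] [325  87  31  26 309] [674.  374.9  12. ]
scene [ 79.4 111.4] [ 71  98  19  28 111] [-68.9 312.9  12. ]
scene [250.9 117.7] [241 106  20  20 142] [426.4 287.8  12. ]
scene [160.6 137.8] [148 130  22  16 142] [193.5 190.9  12. ]
scene [ 76.1 196.2] [ 66 179  27  41 374] [ 45.1 -36.3  12. ]
scene [188.7 220.4] [173 207  34  24 229] [ 320.1 -106.6   12. ]
scene [395.5 245. ] [382 230  30  26 352] [ 756.1 -164.4   12. ]
scene [244.9 243.9] [239 236  11  21 134] [ 448.2 -169.9   12. ]
scene [404.5 280.2] [398 268  14  34 162] [ 759.9 -251.7   12. ]
scene [ 90.7 285.4] [ 80 273  26  31 247] [ 160.5 -281.5   12. ]
scene [157.9 289.6] [150 280  18  22 137] [ 292.4 -287.1   12. ]
scene [318.3 390.8] [ 284  362   86   51 1097] [ 589.9 -469.5   12. ]
side [449.8  35.3] [ 434    4   36   72 1412] [  -53.7 -1559.9    12. ]
side [260.9  88.8] [238  76  52  27 427] [ 681.  -960.2   12. ]
side [245.8 138. ] [231 124  31  28 714] [ 675.6 -606.9   12. ]
side [
[... 263 characters left out ...]
32.8] [346 226  11  14 117] [ 358.3 -182.8   12. ]
side [244.1 272.5] [229 263  30  21 108] [582.1 -31.   12. ]
side [299.7 288.4] [294 281  15  16 145] [460.5   5.8  12. ]
side [242.9 298. ] [227 291  30  19 116] [572.1  42.5  12. ]
side [296.8 329.7] [282 310  29  48 299] [456.6 114.2  12. ]
side [293.7 402.9] [ 263  365   63   55 1075] [447.7 269.1  12. ]
side [206.4 402. ] [197 382  19  38 221] [592.3 280.7  12. ]
side [173.4 405.4] [162 392  20  28 228] [645.5 291.9  12. ]
[ 161.14722808 -190.15153237  250.        ] [ 324.68844569 -116.76894257  250.        ] [ 520.80931363 -569.80420676  250.        ]
(array([ 461.28381833, -404.92843534,  452.36511832]), np.float64(79.41635704103388))
```

View pics/crop1.png

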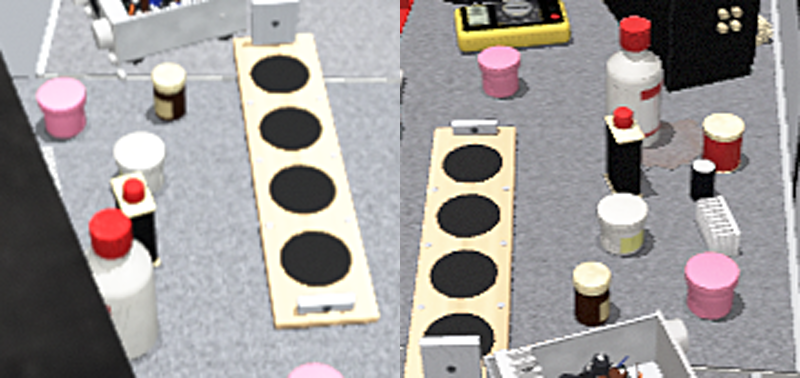

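Run:
```python
from h import *
d=pickle.load(open("s0.pkl","rb"));S=d["scene"];D=d["side"]
print("box",tri(S,(170,134),D,(335,25)),tri(S,(66,158),D,(388,22)),"base",onz(D,341,189,0),onz(D,383,181,0),onz(D,297,140,0))
for n,c in d.items():
    h=cv2.cvtColor(c["color"],cv2.COLOR_RGB2HSV);g=h[:,:,2]
    x0=(285,345,160,275) if n=="scene" else (222,270,210,312)
    m=np.zeros(g.shape,np.uint8);m[x0[2]:x0[3],x0[0]:x0[1]]=(g<90)[x0[2]:x0[3],x0[0]:x0[1]]
    for k in cv2.findContours(m,0,1)[0]:
        if cv2.contourArea(k)>120:
            e=cv2.fitEllipse(k);print(n,"pad",np.round(e[0],1),np.round(e[1],1),onz(c,*e[0],12).round(1))
    # wood corners
    # red caps
    red=((h[:,:,0]<8)|(h[:,:,0]>172))&(h[:,:,1]>150)&(g>90)
    k,l,st,ce=cv2.connectedComponentsWithStats(red.astype(np.uint8))
    for i in range(1,k):
        if st[i,4]>25: print(n,"red",ce[i].round(1),st[i])
    br=(h[:,:,0]>8)&(h[:,:,0]<35)&(h[:,:,1]>40)
    k,l,st,ce=cv2.connectedComponentsWithStats(br.astype(np.uint8))
    for i in range(1,k):
        if 40<st[i,4]<400: print(n,"tan",ce[i].round(1),st[i])
b=cv2.resize(S["color"][160:310,190:290],(400,600),interpolation=cv2.INTER_NEAREST)
a=cv2.resize(D["color"][150:300,285:385],(400,600),interpolation=cv2.INTER_NEAREST)
cv2.imwrite("pics/crop2.png",np.hstack([b,a])[:,:,::-1])
```

```text
box (array([ 412.07787183, -366.6163424 ,  428.34993869]), np.float64(7.870460052099483)) (array([ 303.10735997, -402.97087877,  423.56592161]), np.float64(0.598480497627819)) base [ 384.62281785 -376.85944667    0.        ] [ 273.79297161 -423.27739547    0.        ] [ 523.1041049  -627.00847097    0.        ]
scene pad [321.6 255.8] [23.  30.3] [ 604.8 -196.8   12. ]
scene pad [315.7 224.8] [20.1 28.1] [ 595.1 -112.6   12. ]
scene pad [310.3 197.4] [17.5 26.4] [585.2 -28.3  12. ]
scene pad [305.6 172.9] [15.6 24.6] [575.5  56.4  12. ]
scene red [505.9 187.2] [  404    39   156   381 32058]
scene red [239.7 225.5] [235 221  10  10  84]
scene red [442.4 247.1] [435 231  17  39 228]
scene red [229.5 244.5] [220 233  20  23 348]
scene red [376.5 275. ] [368 256  18  41 428]
scene red [434.2 375.6] [ 403  280   59  140 1547]
scene red [290.  379.7] [287 376   7   8  42]
scene red [496.2 402.3] [482 379  30  41 683]
scene tan [ 9.4 19.8] [  0  11  24  24 337]
scene tan [288.2  35.8] [285  25   7  21  70]
scene tan [ 72.1 105.3] [ 61  95  25  27 371]
scene tan [ 29.6 114.8] [  0  96  61  
[... 1261 characters left out ...]
. ] [439   0  33   6 138]
side tan [278.   39.6] [263  32  31  14 253]
side tan [362.8 158.5] [357 152  13  14 101]
side tan [377.8 164.1] [375 157   7  14  59]
side tan [360.  210.4] [351 205  19   9  49]
side tan [543.1 221.1] [525 210  35  23 212]
side tan [178.6 227.3] [169 221  19  16 160]
side tan [319.  258.8] [314 253  11  11  74]
side tan [301.5 282.8] [293 268  17  28 231]
side tan [298.8 337.6] [290 331  20  14  41]
side tan [259.4 345.8] [255 341  10  10  60]
side tan [331.4 359.7] [321 344  18  35 158]
side tan [120.2 356.7] [114 351  13  12  68]
side tan [264.8 362.1] [261 359  10   8  42]
side tan [133.7 413. ] [129 404   8  16  45]
side tan [166.9 411.3] [160 406  12  12  50]
```

View pics/crop2.png

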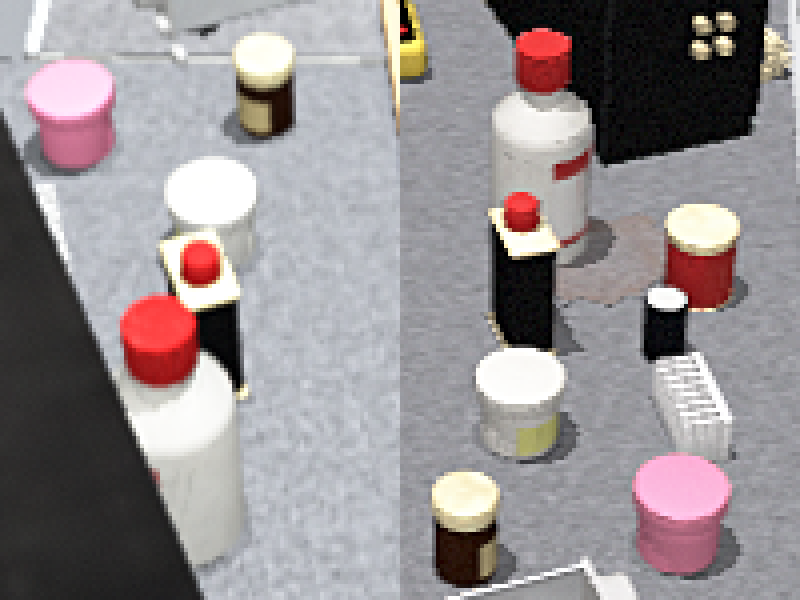

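Run:
```python
from h import *
d=pickle.load(open("s0.pkl","rb"));S=d["scene"];D=d["side"]
f=lambda p:(190+p[0]/4-.4,160+p[1]/4-.4)
g=lambda p:(285+(p[0]-400)/4-.4,150+p[1]/4-.4)
for n,a,b,z in [("jar",(264,53),(466,490),53),("pot",(211,187),(520,376),45),("tincap",(201,254),(522,206),95),("bottle",(160,319),(544,44),145)]:
    print(n,onz(S,*f(a),z).round(1),onz(D,*g(b),z).round(1),tri(S,f(a),D,g(b)))
for p in [(160,240),(213,232),(241,300)]: print(onz(S,*f(p),79).round(1))
for p in [(490,213),(535,202),(558,246),(508,256)]: print(onz(D,*g(p),79).round(1))
for n,z,a,b in [("redjar",45,0,(702,225)),("black",40,0,(667,298)),("block",25,0,(680,370)),("pink",45,0,(683,485))]:print(n,onz(D,*g(b),z).round(1))
# boxes near high stop
print("whitebox",onz(D,335,292,40),onz(D,256,312,40),onz(D,262,330,40))
print("stop",onz(D,237,303,70))
```

```text
jar [460.2   6.7  53. ] [4.579e+02 3.000e-01 5.300e+01] (array([459.10509803,   3.35606468,  55.77222021]), np.float64(2.8975500058445514))
pot [438.3 -93.4  45. ] [436.9 -99.1  45. ] (array([437.72930039, -95.99500491,  47.51196409]), np.float64(1.8919402493774211))
tincap [ 445.2 -188.4   95. ] [ 442.1 -186.7   95. ] (array([ 443.56626144, -187.61531028,   94.12179921]), np.float64(2.9187987511758884))
bottle [ 439.  -272.4  145. ] [ 435.8 -278.3  145. ] (array([ 437.46598716, -274.32027025,  147.15831684]), np.float64(3.7724346033894642))
[ 421.6 -164.7   79. ]
[ 447.3 -158.7   79. ]
[ 464.5 -202.9   79. ]
[ 461.  -200.5   79. ]
[ 436.  -213.2   79. ]
[ 420.8 -172.4   79. ]
[ 448.  -160.9   79. ]
redjar [ 338.4 -244.9   45. ]
black [ 358.2 -179.9   40. ]
block [ 349.8 -134.9   25. ]
pink [349.1 -21.   45. ]
whitebox [388.23866995  37.04724769  40.        ] [534.78277089 102.00067774  40.        ] [517.30444458 144.07512091  40.        ]
stop [567.37517465 109.93377298  70.        ]
```

Crop confirmed: the white-lidded pot, the brass-capped jar, the tin and the bottle are the targets. The high stop is by pad A, so the order is pot→D, jar→C, tin→B, bottle→A. I'll retract past the black tower, then swing over the pot.

>>> {"method": "apply_moves", "body": {"angular": [[0,0,0],[0,0,0],[0,0,0],[0,0,0],[0,0,0],[0,0,0.95],[0,0,0.95],[0,0,0.95],[0,0,0.95],[0,0,0.95],[0,0,0.95],[0,0,0.95],[0,0,0.95],[0,0,0.95],[0,0,0.95],[0,0,0.95],[0,0,0]], "travel": [[-0.22,0.97,0],[-0.22,0.97,0],[-0.22,0.97,0],[-0.22,0.97,0],[-0.22,0.97,0],[0.87,0.5,0],[0.87,0.5,0],[0.87,0.5,0],[0.87,0.5,0],[0.69,0.81,0],[0.69,0.81,0],[0.69,0.81,0],[0.69,0.81,0],[0.81,0.7,0],[0.81,0.7,0],[0.81,0.7,0],[0,0,0]], "jaw": [1,1,1,1,1,1,1,1,1,1,1,1,1,1,1,1,1], "force": 40}}

```text
time: 2.22
tool_pos: [438.7, -95.1, 255.6]
tcp_rot: [-179.9, -0.1, 96.9]
ft_force: [-0.1, -1.0, -0.1]
finger_gap: 85.5
grip_force: 0.0
```

Run:
```python
from h import *
from bench import r
s=r.sense();w=r.snapshot("wrist");pickle.dump((s,w),open("w1.pkl","wb"))
cv2.imwrite("pics/w1.png",w["color"][:,:,::-1])
print(s["time"],s["tool_pos"],s["tcp_rot"],s["joint_pos"],r.tcp_to_tips,w["mount"],w["fx"])
```

```text
2.225 [438.72844873 -95.06833588 255.61204923] [-1.79945029e+02 -6.07473942e-02  9.68774786e+01] [-1.87990592e+01 -1.65481911e+01  1.08093394e+02  3.09405127e-02
  8.85306619e+01 -2.56773808e+01] 25.0 [[-2.67823538e-04 -9.64877862e-01 -2.62698763e-01  6.69493757e+01]
 [ 9.99999862e-01 -3.77056875e-04  3.65400769e-04  5.97051716e-01]
 [-4.51619487e-04 -2.62698629e-01  9.64877830e-01 -1.16208716e+02]
 [ 0.00000000e+00  0.00000000e+00  0.00000000e+00  1.00000000e+00]] 317.4944510186138
```

View pics/w1.png

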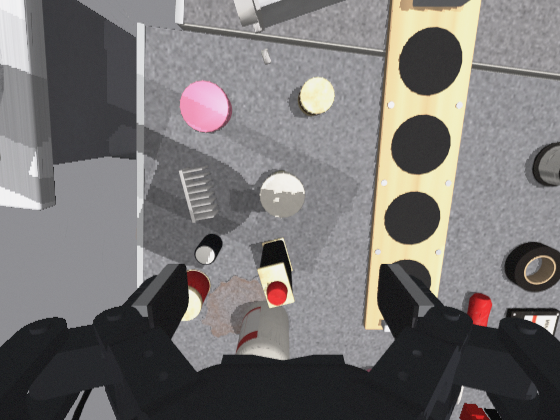

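The wrist view shows the pot lid at (282,195), jar cap (317,96), tin cap (277,293), and pads A/B/C at (430,61), (421,144), (412,217). I'll cross-check the positions with this.

```bash
cat >> h.py <<'E'
from scipy.spatial.transform import Rotation as Ro
def wcam(s,w):
    T=np.eye(4);T[:3,:3]=Ro.from_euler("xyz",s["tcp_rot"],degrees=True).as_matrix();T[:3,3]=s["tool_pos"]
    M=np.linalg.inv(T@w["mount"]); c=dict(w);c["R"]=M[:3,:3];c["t"]=M[:3,3];return c
E
python3 - <<'E'
from h import *
s,w=pickle.load(open("w1.pkl","rb"));c=wcam(s,w)
for n,p,z in [("pot",(282,195),45),("jar",(317,96),53),("A",(430.5,61),12),("B",(421,144),12),("C",(412,217.5),12),("tincap",(277,291),95),("t1",(258,266),79),("t2",(287,261),79),("t3",(294,303),79),("t4",(265,307),79)]:
    print(n,onz(c,*p,z).round(1))
E
```

```text
pot [438.7 -94.9  45. ]
jar [460.    5.2  53. ]
A [575.5  57.4  12. ]
B [585.3 -26.1  12. ]
C [ 594.5 -110.1   12. ]
tincap [ 444.  -179.2   95. ]
t1 [ 422.7 -162.6   79. ]
t2 [ 450.8 -153.8   79. ]
t3 [ 463.8 -199.4   79. ]
t4 [ 434.5 -207.6   79. ]
```

>>> {"method": "apply_moves", "body": {"angular": [[0,0,0],[0,0,0],[0,0,0],[0,0,0],[0,0,0],[0,0,0],[0,0,0],[0,0,0],[0,0,0],[0,0,0],[0,0,0],[0,0,0],[0,0,0],[0,0,0]], "travel": [[0,0,-0.9],[0,0,-0.9],[0,0,-0.9],[0,0,-0.9],[0,0,-0.9],[0,0,-0.5],[0,0,-0.3],[0,0,0],[0,0,0],[0,0,0],[0,0,0],[0,0,0],[0,0,0],[0,0,0]], "jaw": [1,1,1,1,1,1,1,1,0,0,0,0,0,0], "force": 40}}

```text
time: 4.03
tool_pos: [438.6, -97.4, 45.6]
tcp_rot: [179.9, 0.1, 96.6]
ft_force: [-1.7, -0.9, 5.5]
finger_gap: 46.7
grip_force: 40.3
```

>>> {"method": "apply_moves", "body": {"angular": [[0,0,0],[0,0,0],[0,0,0],[0,0,0],[0,0,0],[0,0,0],[0,0,0],[0,0,0],[0,0,0],[0,0,0]], "travel": [[0,0,1],[0,0,1],[0.83,-0.51,0],[0.83,-0.51,0],[0.83,-0.51,0],[0.83,-0.51,0],[0.83,-0.51,0],[0,0,0],[0,0,-0.6],[0,0,0]], "jaw": [0,0,0,0,0,0,0,0,0,0]}}

```text
time: 5.28
tool_pos: [601.7, -198.0, 98.2]
tcp_rot: [-179.8, -0.1, 96.6]
ft_force: [0.1, -0.9, -0.6]
finger_gap: 47.0
grip_force: 41.5
```

Run:
```python
from h import *
from bench import r
s=r.sense();w=r.snapshot("wrist");c=r.snapshot("scene");d=r.snapshot("side")
im=np.hstack([cv2.resize(w["color"],(400,300)),cv2.resize(c["color"][130:310,220:460],(400,300))])
b=cv2.resize(d["color"][140:320,200:440],(400,300))
im=np.vstack([im,np.hstack([b,b*0])])
cv2.imwrite("pics/p1.png",im[:,:,::-1]);print(s["tool_pos"],s["finger_gap"],s["ft_force"])
```

```text
[ 601.70358599 -197.96410615   98.19017782] 47.015126095876035 [ 0.13081643 -0.94808873 -0.5558613 ]
```

View pics/p1.png

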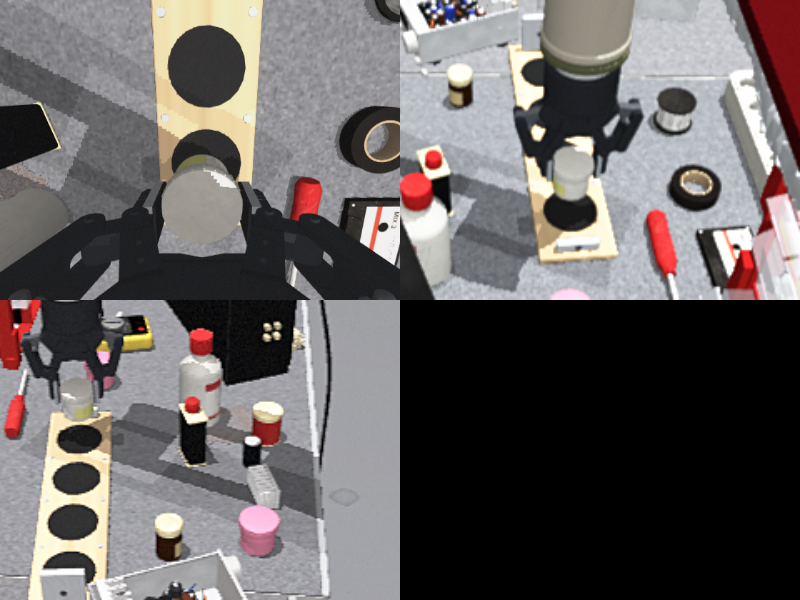

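The pot is held level above pad D. I'll lower it and let go.

>>> {"method": "apply_moves", "body": {"angular": [[0,0,0],[0,0,0],[0,0,0],[0,0,0],[0,0,0]], "travel": [[0.05,0,-0.5],[0,0,-0.35],[0,0,-0.12],[0,0,0],[0,0,0]], "jaw": [0,0,0,0,0]}}

```text
time: 6.05
tool_pos: [606.1, -199.2, 62.0]
tcp_rot: [180.0, 0.0, 96.6]
ft_force: [0.5, 0.1, -1.0]
finger_gap: 47.0
grip_force: 41.5
```

>>> {"method": "apply_moves", "body": {"angular": [[0,0,0],[0,0,0],[0,0,0],[0,0,0],[0,0,0],[0,0,0],[0,0,0],[0,0,0]], "travel": [[-0.04,0,-0.05],[0,0,-0.06],[0,0,0],[0,0,0],[0,0,0],[0,0,0],[0,0,0],[0,0,0]], "jaw": [0,0,0,0,1,1,1,1]}}

```text
time: 7.05
tool_pos: [604.1, -199.0, 56.9]
tcp_rot: [-180.0, -0.0, 96.6]
ft_force: [-0.6, -0.6, 0.3]
finger_gap: 85.8
grip_force: 0.0
```

>>> {"method": "apply_moves", "body": {"angular": [[0,0,0],[0,0,0],[0,0,0],[0,0,0],[0,0,0],[0,0,0],[0,0,0],[0,0,0],[0,0,0],[0,0,0],[0,0,0],[0,0,0],[0,0,0]], "travel": [[0,0,0.5],[0,0,1],[0,0,1],[0,0,0.5],[-0.6,0.845,0],[-0.6,0.845,0],[-0.6,0.845,0],[-0.6,0.845,0],[-0.6,0.845,0],[-0.6,0.845,0],[0,0,0],[0,0,0],[0,0,0]], "jaw": [1,1,1,1,1,1,1,1,1,1,1,1,1]}}

```text
time: 8.68
tool_pos: [460.6, 3.1, 177.2]
tcp_rot: [180.0, 0.0, 96.5]
ft_force: [0.1, 0.3, 0.2]
finger_gap: 85.4
grip_force: 0.0
```

Run:
```python
from h import *
from bench import r
s=r.sense();w=r.snapshot("wrist");c=r.snapshot("scene");d=r.snapshot("side")
pickle.dump((s,w,c,d),open("p2.pkl","wb"))
im=np.hstack([cv2.resize(w["color"],(400,300)),cv2.resize(c["color"][130:310,220:460],(400,300))])
b=cv2.resize(d["color"][140:320,200:440],(400,300))
im=np.vstack([im,np.hstack([b,b*0])])
cv2.imwrite("pics/p2.png",im[:,:,::-1]);print(s["tool_pos"],s["finger_gap"],s["ft_force"])
```

```text
[460.58848334   3.08614117 177.20370972] 85.4482862933139 [0.12964061 0.30255317 0.18609138]
```

View pics/p2.png

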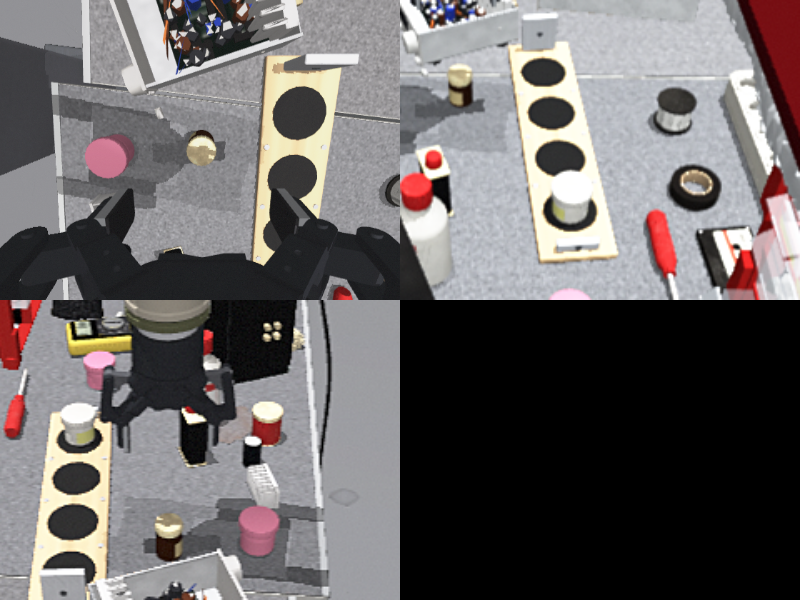

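Pot is on pad D: lid at about (323,240) in the scene view and (247,208) in the side view. The jar is under the hand, with its cap at wrist (281,211).

Run:
```python
from h import *
s,w,c,d=pickle.load(open("p2.pkl","rb"));k=wcam(s,w)
print(onz(k,281.4,211.4,53),onz(c,323.2,240.4,57),onz(d,246.8,207.8,57))
for n,cc,z,roi in [("w",k,53,(250,180,60,60)),("scene",c,57,(305,225,40,40)),("side",d,57,(230,195,35,40))]:
    x,y,ww,hh=roi;g=cc["color"][y:y+hh,x:x+ww];h=cv2.cvtColor(g,cv2.COLOR_RGB2HSV)
    m=((h[:,:,2]>200)&(h[:,:,1]<40)) if n!="w" else ((h[:,:,2]>120)&(h[:,:,1]>40))
    K,l,st,ce=cv2.connectedComponentsWithStats(m.astype(np.uint8));i=1+np.argmax(st[1:,4])
    print(n,st[i]+[x,y,0,0,0],onz(cc,*(ce[i]+[x,y]),z).round(1))
```

```text
[459.88564818   7.59222851  53.        ] [ 605.16843787 -194.79271887   57.        ] [ 601.66442459 -199.83766184   57.        ]
w [ 261  190   42   42 1105] [459.8   5.9  53. ]
scene [305 225  40  40 777] [ 612.  -200.4   57. ]
side [236 202  23  12 210] [ 602.7 -201.4   57. ]
```

>>> {"method": "apply_moves", "body": {"angular": [[0,0,0],[0,0,0],[0,0,0],[0,0,0],[0,0,0],[0,0,0],[0,0,0],[0,0,0],[0,0,0],[0,0,0],[0,0,0],[0,0,0]], "travel": [[0,0.05,-0.9],[0,0,-0.9],[0,0,-0.9],[0,0,-0.5],[0,0,-0.22],[0,0,0],[0,0,0],[0,0,0],[0,0,0],[0,0,0],[0,0,0],[0,0,0]], "jaw": [1,1,1,1,1,1,0,0,0,0,0,0]}}

```text
time: 10.32
tool_pos: [460.6, 5.7, 41.0]
tcp_rot: [180.0, 0.0, 96.6]
ft_force: [-1.9, -0.8, 6.8]
finger_gap: 31.8
grip_force: 39.2
```

>>> {"method": "apply_moves", "body": {"angular": [[0,0,0],[0,0,0],[0,0,0],[0,0,0],[0,0,0],[0,0,0],[0,0,0],[0,0,0],[0,0,0],[0,0,0],[0,0,0],[0,0,0],[0,0,0]], "travel": [[0,0,0.8],[0,0,1],[0,0,0.2],[0.67,-0.585,0],[0.67,-0.585,0],[0.67,-0.585,0],[0.67,-0.585,0],[0.67,-0.585,0],[0,0,-0.8],[0,0,-0.6],[0,0,-0.15],[0,0,0],[0,0,0]], "jaw": [0,0,0,0,0,0,0,0,0,0,0,0,0]}}

```text
time: 11.95
tool_pos: [595.0, -111.4, 59.6]
tcp_rot: [179.9, 0.0, 96.6]
ft_force: [0.6, -0.2, -0.8]
finger_gap: 31.5
grip_force: 39.9
```

>>> {"method": "apply_moves", "body": {"angular": [[0,0,0],[0,0,0],[0,0,0],[0,0,0],[0,0,0],[0,0,0],[0,0,0],[0,0,0],[0,0,0],[0,0,0],[0,0,0],[0,0,0],[0,0,0],[0,0,0]], "travel": [[0,0,-0.08],[0,0,-0.08],[0,0,0],[0,0,0],[0,0,0],[0,0,0],[0,0,0],[0,0,0],[0,0,0.5],[0,0,1],[0,0,1],[0,0,1],[0,0,0.2],[0,0,0]], "jaw": [0,0,0,0,1,1,1,1,1,1,1,1,1,1]}}

```text
time: 13.7
tool_pos: [594.6, -111.4, 201.2]
tcp_rot: [179.9, 0.0, 96.6]
ft_force: [-0.2, 0.6, -1.0]
finger_gap: 85.7
grip_force: 0.0
```

>>> {"method": "apply_moves", "body": {"angular": [[0,0,0.39],[0,0,0.39],[0,0,0.39],[0,0,0.39],[0,0,0],[0,0,0],[0,0,0]], "travel": [[-0.95,-0.46,0],[-0.95,-0.46,0],[-0.95,-0.46,0],[-0.95,-0.46,0],[0,0,0],[0,0,0],[0,0,0]], "jaw": [1,1,1,1,1,1,1]}}

```text
time: 14.58
tool_pos: [442.6, -184.4, 199.4]
tcp_rot: [-180.0, -0.0, 109.1]
ft_force: [0.1, -0.0, -0.3]
finger_gap: 85.1
grip_force: 0.0
```

Run:
```python
from h import *
from bench import r
s=r.sense();w=r.snapshot("wrist");c=r.snapshot("scene");d=r.snapshot("side")
pickle.dump((s,w,c,d),open("p3.pkl","wb"))
im=np.hstack([cv2.resize(w["color"],(400,300)),cv2.resize(c["color"][130:310,220:460],(400,300))])
b=cv2.resize(d["color"][140:320,200:440],(400,300));z=cv2.resize(w["color"][140:290,180:380],(400,300))
im=np.vstack([im,np.hstack([b,z])])
cv2.imwrite("pics/p3.png",im[:,:,::-1]);print(s["tool_pos"],s["tcp_rot"])
```

```text
[ 442.56275487 -184.35214361  199.4126049 ] [-1.79978474e+02 -4.07402836e-02  1.09102290e+02]
```

View pics/p3.png

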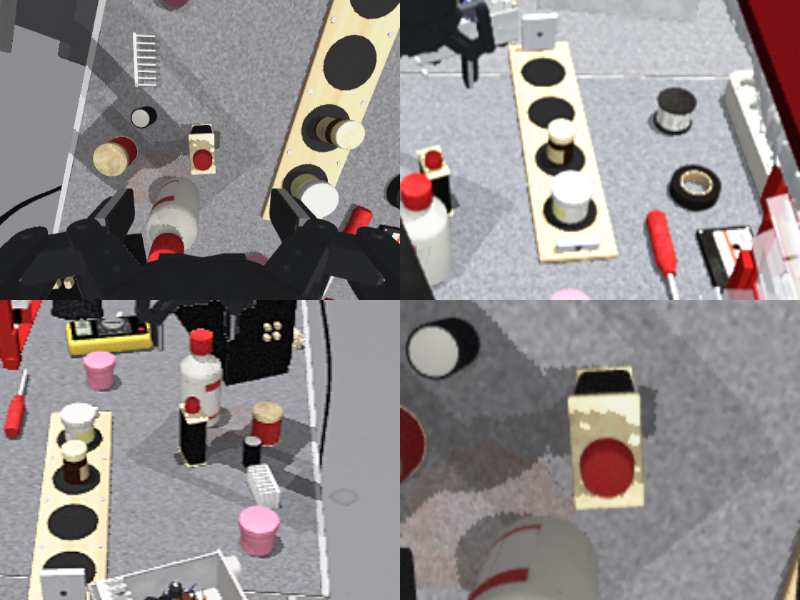

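Jar stands on pad C at scene-crop (561,128). The tin sits square to the jaws, with its top centre at wrist (283,215). I'll compute the offset, and check the jar on C.

Run:
```python
from h import *
s,w,c,d=pickle.load(open("p3.pkl","rb"));k=wcam(s,w)
P=[onz(k,180+(x-400)/2,140+(y-300)/2,79) for x,y in [(569,396),(638,393),(643,505),(576,508)]]
print(np.round(P,1),np.mean(P,0))
print("jar",onz(c,220+(561-400)*.6,130+126*.6,65),onz(d,200+74*.6,140+(450-300)*.6,65))
```

```text
[[ 422.6 -166.1   79. ]
 [ 446.9 -156.5   79. ]
 [ 464.  -198.    79. ]
 [ 439.3 -207.9   79. ]] [ 443.18951312 -182.14605582   79.        ]
jar [ 594.44026946 -107.60896612   65.        ] [ 591.19050275 -108.54619407   65.        ]
```

>>> {"method": "apply_moves", "body": {"angular": [[0,0,0.32],[0,0,0],[0,0,0],[0,0,0],[0,0,0],[0,0,0],[0,0,0],[0,0,0],[0,0,0],[0,0,0],[0,0,0],[0,0,0]], "travel": [[0,0,-0.9],[0,0,-0.9],[0,0,-0.9],[0,0,-0.5],[0,0,-0.25],[0,0,0],[0,0,0],[0,0,0],[0,0,0],[0,0,0],[0,0,0],[0,0,0]], "jaw": [1,1,1,1,1,1,0,0,0,0,0,0]}}

```text
time: 16.23
tool_pos: [442.6, -185.1, 62.5]
tcp_rot: [180.0, 0.0, 111.6]
ft_force: [-0.6, 0.1, 5.0]
finger_gap: 27.7
grip_force: 42.0
```

>>> {"method": "apply_moves", "body": {"angular": [[0,0,0],[0,0,0],[0,0,0],[0,0,-0.31],[0,0,-0.31],[0,0,-0.31],[0,0,-0.31],[0,0,-0.31],[0,0,-0.31],[0,0,0],[0,0,0],[0,0,0],[0,0,0],[0,0,0]], "travel": [[0,0,0.8],[0,0,1],[0,0,0.2],[0.593,0.655,0],[0.593,0.655,0],[0.593,0.655,0],[0.593,0.655,0],[0.593,0.655,0],[0.593,0.655,0],[0,0,0],[0,0,-0.8],[0,0,-0.6],[0,0,-0.15],[0,0,0]], "jaw": [0,0,0,0,0,0,0,0,0,0,0,0,0,0], "force": 60}}

```text
time: 17.98
tool_pos: [583.8, -28.0, 79.4]
tcp_rot: [-179.9, -0.0, 96.7]
ft_force: [0.1, 0.0, -0.9]
finger_gap: 27.2
grip_force: 59.7
```

>>> {"method": "apply_moves", "body": {"angular": [[0,0,0],[0,0,0],[0,0,0],[0,0,0],[0,0,0],[0,0,0],[0,0,0],[0,0,0],[0,0,0],[0,0,0],[0,0,0],[0,0,0],[0,0,0],[0,0,0]], "travel": [[0.02,0,-0.07],[0,0,-0.07],[0,0,0],[0,0,0],[0,0,0],[0,0,0],[0,0,0],[0,0,0],[0,0,0.5],[0,0,1],[0,0,1],[0,0,1],[0,0,1],[0,0,0]], "jaw": [0,0,0,0,1,1,1,1,1,1,1,1,1,1]}}

```text
time: 19.73
tool_pos: [587.6, -27.9, 261.0]
tcp_rot: [179.5, 0.1, 96.8]
ft_force: [-0.2, 0.6, -0.3]
finger_gap: 85.2
grip_force: 0.0
```

>>> {"method": "apply_moves", "body": {"angular": [[0,0,0],[0,0,0],[0,0,0],[0,0,0],[0,0,0],[0,0,0],[0,0,0],[0,0,0],[0,0,0],[0,0,0]], "travel": [[-0.53,-0.88,0],[-0.53,-0.88,0],[-0.53,-0.88,0],[-0.53,-0.88,0],[-0.53,-0.88,0],[-0.53,-0.88,0],[-0.53,-0.88,0],[0,0,0],[0,0,0],[0,0,0]], "jaw": [1,1,1,1,1,1,1,1,1,1]}}

```text
time: 20.98
tool_pos: [437.3, -273.1, 254.4]
tcp_rot: [180.0, -0.0, 96.8]
ft_force: [0.2, -0.1, 0.7]
finger_gap: 85.4
grip_force: 0.0
```

Run:
```python
from h import *
from bench import r
s=r.sense();w=r.snapshot("wrist");c=r.snapshot("scene");d=r.snapshot("side")
pickle.dump((s,w,c,d),open("p4.pkl","wb"))
im=np.hstack([cv2.resize(w["color"],(400,300)),cv2.resize(c["color"][130:310,220:460],(400,300))])
b=cv2.resize(d["color"][140:320,200:440],(400,300));z=cv2.resize(w["color"][140:290,180:380],(400,300))
im=np.vstack([im,np.hstack([b,z])])
cv2.imwrite("pics/p4.png",im[:,:,::-1]);print(s["tool_pos"],s["tcp_rot"])
```

```text
[ 437.32674981 -273.14490155  254.36772253] [ 1.79990663e+02 -1.37210898e-02  9.68245858e+01]
```

View pics/p4.png

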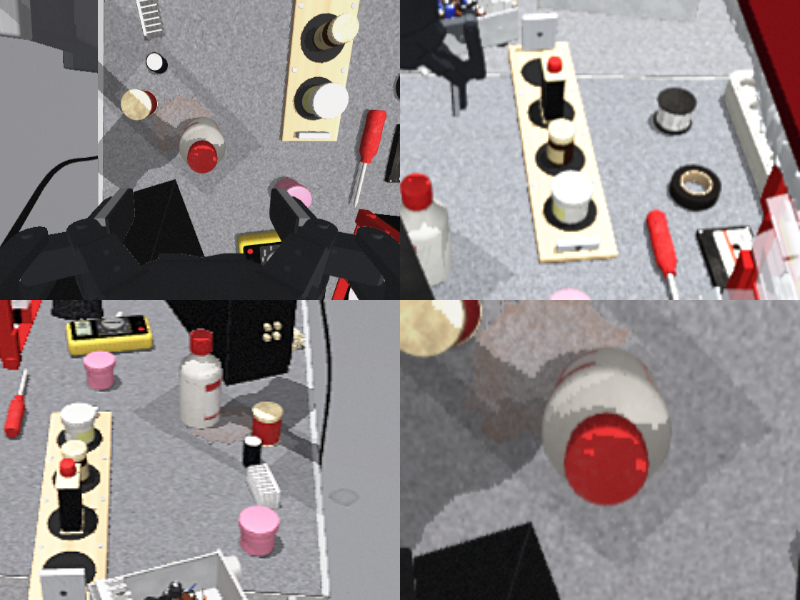

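Tin is on pad B. The bottle cap's top is at zoom (607,461), which I'll convert. I'll also check the tin from its cap at scene-crop (554,64) and side (67,465).

Run:
```python
from h import *
s,w,c,d=pickle.load(open("p4.pkl","rb"));k=wcam(s,w)
print("cap",onz(k,180+(606.5-400)/2,140+(461-300)/2,145))
S=(220+(554-400)*.6,130+61*.6);D=(200+67*.6,140+(463-300)*.6)
print("tin",onz(c,*S,107),onz(d,*D,107),tri(c,S,d,D))
```

```text
cap [ 438.36659868 -271.50412528  145.        ]
tin [585.44833059 -33.40246218 107.        ] [583.85886384 -32.26817993 107.        ] (array([584.76139062, -32.98055379, 106.46684289]), np.float64(1.4603353866339277))
```

>>> {"method": "apply_moves", "body": {"angular": [[0,0,0],[0,0,0],[0,0,0],[0,0,0],[0,0,0],[0,0,0],[0,0,0],[0,0,0],[0,0,0],[0,0,0],[0,0,0],[0,0,0]], "travel": [[0,0,-0.8],[0,0,-0.8],[0,0,-0.6],[0,0,-0.3],[0,0,-0.18],[0,0,0],[0,0,0],[0,0,0],[0,0,0],[0,0,0],[0,0,0],[0,0,0]], "jaw": [1,1,1,1,1,1,0,0,0,0,0,0]}}

```text
time: 22.62
tool_pos: [437.3, -274.4, 147.8]
tcp_rot: [179.9, 0.1, 96.8]
ft_force: [0.3, -0.3, 5.1]
finger_gap: 29.7
grip_force: 59.6
```

>>> {"method": "apply_moves", "body": {"angular": [[0,0,0],[0,0,0],[0,0,0],[0,0,0],[0,0,0],[0,0,0],[0,0,0],[0,0,0],[0,0,0],[0,0,0],[0,0,0],[0,0,0],[0,0,0],[0,0,0],[0,0,0],[0,0,0],[0,0,0],[0,0,0],[0,0,0],[0,0,0]], "travel": [[0,0,0.3],[0,0,0.7],[0,0,0.8],[0,0,0.8],[0,0,0.65],[0.15,0.35,0],[0.25,0.6,0],[0.35,0.84,0],[0.35,0.84,0],[0.35,0.84,0],[0.35,0.84,0],[0.35,0.84,0],[0.35,0.84,0],[0.35,0.84,0],[0.3,0.75,0],[0.2,0.45,0],[0.1,0.25,0],[0,0,0],[0,0,0],[0,0,0]], "jaw": [0,0,0,0,0,0,0,0,0,0,0,0,0,0,0,0,0,0,0,0]}}

```text
time: 25.12
tool_pos: [574.8, 56.3, 277.2]
tcp_rot: [180.0, 0.0, 96.7]
ft_force: [-0.6, 0.5, -2.9]
finger_gap: 29.5
grip_force: 59.8
```

Run:
```python
from h import *
from bench import r
s=r.sense();w=r.snapshot("wrist");c=r.snapshot("scene");d=r.snapshot("side")
im=np.hstack([cv2.resize(w["color"],(400,300)),cv2.resize(c["color"][60:300,200:520],(400,300))])
b=cv2.resize(d["color"][140:380,150:470],(400,300))
im=np.vstack([im,np.hstack([b,b*0])])
cv2.imwrite("pics/p5.png",im[:,:,::-1]);print(s["tool_pos"],s["tcp_rot"],s["ft_force"])
```

```text
[574.76794792  56.26112975 277.22626207] [1.79991174e+02 1.45298604e-02 9.66857595e+01] [-0.56758145  0.47065429 -2.93114034]
```

View pics/p5.png

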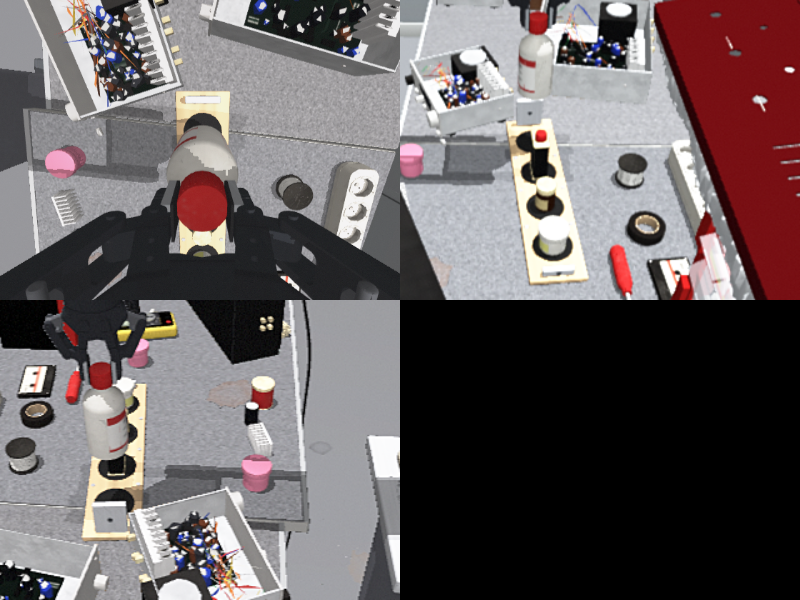

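The bottle is upright over pad A. Lowering it.

>>> {"method": "apply_moves", "body": {"angular": [[0,0,0],[0,0,0],[0,0,0],[0,0,0],[0,0,0],[0,0,0],[0,0,0],[0,0,0]], "travel": [[0,0,-0.5],[0,0,-0.8],[0,0,-0.8],[0,0,-0.4],[0,0,-0.2],[0,0,-0.1],[0,0,0],[0,0,0]], "jaw": [0,0,0,0,0,0,0,0]}}

```text
time: 26.28
tool_pos: [575.5, 57.2, 166.2]
tcp_rot: [179.9, 0.0, 96.8]
ft_force: [-0.3, -0.4, -2.3]
finger_gap: 29.7
grip_force: 59.8
```

>>> {"method": "apply_moves", "body": {"angular": [[0,0,0],[0,0,0],[0,0,0],[0,0,0],[0,0,0]], "travel": [[0,-0.02,-0.06],[0,0,-0.06],[0,0,-0.03],[0,0,0],[0,0,0]], "jaw": [0,0,0,0,0]}}

```text
time: 26.9
tool_pos: [575.3, 56.4, 159.8]
tcp_rot: [179.9, 0.0, 96.8]
ft_force: [-1.4, 0.2, 4.3]
finger_gap: 29.6
grip_force: 60.5
```

Contact is made (force +4 N). I'll release and rise.

>>> {"method": "apply_moves", "body": {"angular": [[0,0,0],[0,0,0],[0,0,0],[0,0,0],[0,0,0],[0,0,0],[0,0,0],[0,0,0],[0,0,0],[0,0,0],[0,0,0],[0,0,0],[0,0,0],[0,0,0],[0,0,0],[0,0,0]], "travel": [[0,0,0],[0,0,0],[0,0,0],[0,0,0],[0,0,0.4],[0,0,0.8],[0,0,0.8],[0,0,0.8],[0,0,0.4],[-0.8,-0.3,0],[-0.8,-0.3,0],[-0.8,-0.3,0],[-0.8,-0.3,0],[0,0,0],[0,0,0],[0,0,0]], "jaw": [1,1,1,1,1,1,1,1,1,1,1,1,1,1,1,1]}}

```text
time: 28.9
tool_pos: [447.4, 8.6, 287.1]
tcp_rot: [-180.0, -0.0, 96.8]
ft_force: [-0.1, 1.0, 0.1]
finger_gap: 85.6
grip_force: 0.0
```

Run:
```python
from h import *
from bench import r
s=r.sense();c=r.snapshot("scene");d=r.snapshot("side")
pickle.dump((s,c,d),open("p6.pkl","wb"))
im=np.hstack([cv2.resize(c["color"][110:290,260:360],(333,600)),cv2.resize(d["color"][170:340,190:310],(423,600))])
cv2.imwrite("pics/p6.png",im[:,:,::-1]);print(s["tool_pos"],s["ft_force"],s["finger_gap"])
```

```text
[447.42869176   8.5824884  287.05841299] [-0.10746184  0.95006769  0.07094327] 85.56321669503473
```

View pics/p6.png

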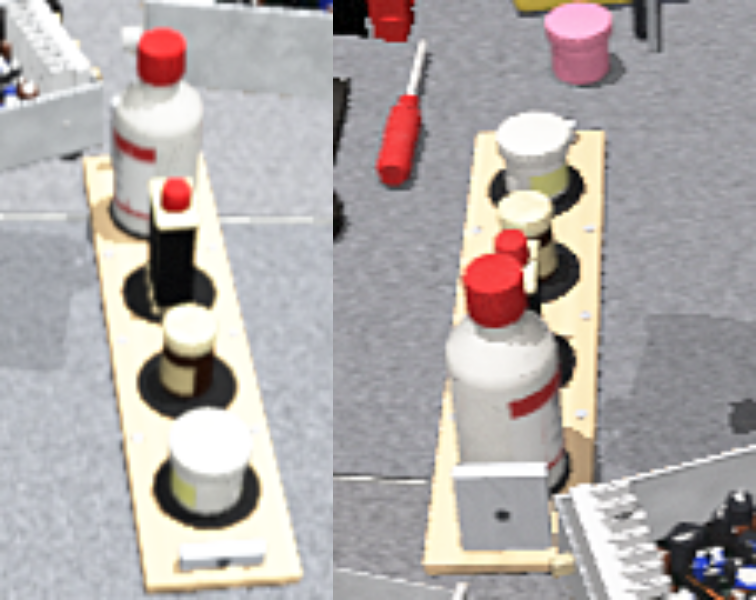

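All four stand on their pads. One last numeric check of the tops before handing in.

Run:
```python
from h import *
s,c,d=pickle.load(open("p6.pkl","rb"))
for n,a,b,z in [("bottle A(575,57)",(162,43),(494,271),157),("tin B(585,-28)",(176,188),(511,242),107),("jar C(594.5,-112)",(189,318),(526,207),65),("pot D(604,-197)",(209,436),(532,133),57)]:
    print(n,onz(c,260+a[0]*.3-.4,110+a[1]*.3-.4,z).round(1),onz(d,190+(b[0]-333)*.2835-.4,170+b[1]*.2833-.4,z).round(1))
```

```text
bottle A(575,57) [575.9  54.9 157. ] [574.5  51.4 157. ]
tin B(585,-28) [585.5 -31.4 107. ] [583.9 -31.1 107. ]
jar C(594.5,-112) [ 593.9 -105.9   65. ] [ 592.4 -114.6   65. ]
pot D(604,-197) [ 603.4 -194.8   57. ] [ 603.8 -201.7   57. ]
```

All are within about 5 mm.

```bash
python3 -c "
from bench import r
print(r.hand_in())"
```

```text
the job is handed in; nothing more can be done
None
```

I handed the job in at about 29 s of the 106 s, with pot, jar, tin and bottle upright, released and in height order from the low stop on pads D, C, B and A; the cameras put each within about 6 mm of its pad centre (13 mm allowed), but hand-in returned no verdict.

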